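Tip up the bottle cradle and stand the vinegar on its coaster

TASK

The vinegar bottle lies in a tipping cradle. Press the cradle's paddle down all the way to its stop and keep it firmly pressed there for a second, pushing with roughly 10 N and never hard, so that the neck of the bottle tips up; then draw the bottle out by its neck and stand it upright with its whole base on the flat cork coaster, let go, leave the cradle tipped up, and leave the other things on the worktop where they are.

Things in the scene. Friction and masses are not known exactly. Their poses are not given: they have to be found in the camera images.
- rack: Fixed wooden stand of the cradle, base board 150 x 130 x 14 mm on the worktop with two upright cheeks (12 mm thick, 96 mm apart over their outer faces, 125 mm high) that carry the cradle's hinge. Origin: centre of the underside. Its -x axis points, level, to the side to which the bottle's neck points; its +x axis to the paddle's side; the hinge runs along its y axis.
- pivot (a point): Point on the cradle's hinge axis midway between the cheeks, 100 mm above the worktop; axes as the stand's.
- cradle (a joint): Angle of the cradle about its hinge (rad): 0 level, as at the start; grows as the paddle goes down and the bottle's neck goes up; firm stop at 0.80 (46 degrees). The hinge is stiff (about 0.35 N m of friction, so 2 to 5 N on the paddle moves it) and stays where it is left, with or without the bottle.
- trough (a point): Centre of the upper face of the trough's floor, 10 mm below the hinge axis while level; turns with the cradle, x towards the paddle. The trough is of steel, 100 mm long, 65 mm wide over its side walls (tops 21 mm above the hinge axis while level), with an end plate at the bottle's base, open above and at the neck's end.
- paddle_top (a point): Centre of the upper face of the cradle's steel press paddle, beyond the bottle's base: a plate 50 x 50 mm with a 4 mm lip at its outer edge. It starts 129 mm out from the hinge axis and 58 mm above it, and moves on an arc of 141 mm radius round the hinge down to about 48 mm above the worktop at the stop. The plate slopes 23 degrees up outwards at the start, and as much down outwards at the stop.
- vinegar_mid (a point): Centre (half-way up) of the vinegar bottle, 168 mm long, 0.3 to 0.6 kg. Its z axis runs along the bottle from base to cap. Round body 51 mm in diameter over the first 95 mm from the base, then the neck with its cap, to be taken as 24 mm in diameter over the last 73 mm (84 mm from the centre to either end). The body lies in the trough; the neck sticks out freely.
- coaster_top (a point): Centre of the upper face of the flat round fixed cork coaster, 100 mm in diameter, 8 mm thick.
- wood_bowl: Bystander: small turned wooden bowl, 111 mm wide, 32 mm high. Origin under its centre.
- jar_low: Bystander: low white jar with a black lid, 95 mm wide, 60 mm high. Origin under its centre.
- pepper_mill: Bystander: wooden pepper mill, 46 mm wide, 127 mm high. Origin under its centre.
- salt_shaker: Bystander: glass salt shaker with a cap, 42 mm wide, 80 mm high. Origin under its centre.
- glass_a: Bystander: drinking glass, 81 mm wide, 93 mm high. Origin under its centre.
- oil_rape: Bystander: tall oil bottle, 52 mm wide, 246 mm high. Origin under its centre.

How it is judged:
By the outcome, as a careful person would: the job done as asked, in the order asked, and still so for the second after the job is handed in, with the robot touching nothing.
It also fails if it takes over 64 s, if anything falls off the work surface, if the arm or the gripper's body presses on something with over 40 N, if the wrist force passes 120 N, or if a joint passes its speed limit or range.

ROBOT

A 6-joint arm with a two-finger parallel gripper is mounted at the origin on a cart in front of the work surface, level with it; the furniture and walls round the work are solid. World frame = base frame: x ahead of the robot, y to its left, z up, the work surface at z = 0. Lengths are in m, angles in degrees, forces in N, time in s.
With the tool pointing down it reaches from about 0.4 to 0.825 m from the base axis. Payload 7 kg.
Tool frame: the origin (TCP) lies on the centre line of the jaws, within the pads' length; the fingertips stand r.tip_reach ahead of it and the grasp point (between the pads) is the TCP (r.tip_reach is the distance from the TCP to the fingertips, in m); z points along the fingers, y is the line along which they close (so a half turn about z gives the same grasp; the last joint's range is limited). The gripper opens to 88 mm and grips with 3 to 60 N. Pads are 19 mm wide; open, the fingers measure 130 mm over their backs; the gripper's body (78 mm by 193 mm) begins 47 mm behind the grasp point.
Start: joints at [-51.389, 20.546, 0.682, 0, -70.136, -16.507], TCP at [0.254, -0.625, 0.246] pointing down, gripper open.
Joint ranges: [-176.03, 176.03], [-82.01, 121.73], [-58.28, 71.71], [-173.87, 95.51], [-174.79, -0.11], [-173.66, 173.66]. Speed limits (degrees/s): [136.94, 136.94, 172.46, 180, 180, 180].

INTERFACE

Orientations are given as [roll, pitch, yaw] about the fixed x, y, z axes, in that order (R = Rz(yaw) Ry(pitch) Rx(roll)).
In Python, from plant import sensors, cams, r gives the robot as it stands.
- The arm moves only by the tool drive_tool, never from a script. Its argument "rows" is a list of rows, each an object of numbers: "fingers": the gripper's target within -1 to 1 (fully open at 1, half-way at 0, shut at -1); "x", "y", "z": the shift along the tool's x, y, z in m; "spin": the turn about the tool's z in rad. A call has 1 to 10 rows; each row is the pose to reach, as a shift and turn from the pose commanded when the call began, along the tool's axes at that moment; what a row does not reach only later rows make up. A row lasts 1/8 s, in which the tool goes at most 62.5 mm and 10.7 degrees, less where a joint would pass 70% of its speed; a pose out of reach is approached as far as the arm can. A call with a gripper value outside its range is refused whole. The fingers move at their own pace and stop on an object; "newtons" is the grip in N (left out, the last holds). Time passes only in rows, so rows that repeat a pose let the fingers close. It gives the time, the measured TCP pose, the force, the opening and the grip force at its end, in the units of the state.
- sensors.get_state(): the state, without advancing time (a new reading comes with each control period).
- cams.capture(name): name is "scene" or "top"; returns a dict with "pixels" (384x512x3 uint8, red, green, blue), "intrinsics" (3x3 intrinsics, pixels), "eye" and "orientation" of the camera in the world. Camera axes: x right, y up, looking along -z (the intrinsics and any distortion apply to the point x, -y, -z); pixel columns grow to the right and rows downward; lengths in m; the calibration is good to about 2 mm. A picture is of the moment at which its call begins. There is no depth.
- r.close_job(): hands the job in; it is judged then, once.
The state is a dict: "time_s": time; "joints": joint angles; "qd": joint speeds; "joint_torque": joint torques, N m; "tcp_pos": TCP position; "eef_rot": TCP orientation; "contact_force": force on the tool from outside, world axes, zero at the start; "moment": the same for the moment, N m; "gripper_width": finger opening in m; "gripper_force": force on a finger pad.
Only numpy, scipy, OpenCV 4.12 (cv2) and the standard library are available. Lean on these libraries where they do the work, as an engineer would, in place of code of your own. Each camera call takes 0.05 s, during which the arm holds its last target. There are 200 camera calls.

## Working session

There is one attempt and no reset: what is moved stays moved. The work goes in short steps, Python scripts to look and compute and a tool call to move; the robot and the scene stay as the last step left them, time stands still between calls to the robot, and variables do not carry over. Pictures are saved under pics/ and viewed, at most 10 in all, crops included, and the job is handed in when it is done.

Besides the shell and the picture viewer there is one more tool, called after "Emit:" by a JSON object that holds its "op" and its "data", one argument or row to a line. drive_tool: Moves the arm, as the interface text tells. Its arguments: {"type":"object","properties":{"rows":{"type":"array"},"newtons":{"type":"number"}},"required":["rows"]}

```bash
ls; mkdir -p pics; python3 - <<'E'
from plant import sensors,cams,r
import cv2,numpy as np
print(sensors.get_state(), r.tip_reach)
ims=[]
for n in("scene","top"):
    c=cams.capture(n); cv2.imwrite(f"pics/{n}0.png",c["pixels"][:,:,::-1]); print(n,c["intrinsics"],c["eye"],c["orientation"],[k for k in c])
E
```

```text
pics
{'time_s': 0.0, 'joints': array([-5.13887461e+01,  2.05917588e+01,  6.32492164e-01, -1.99869115e-02,
       -7.01351281e+01, -1.65071423e+01]), 'qd': array([-0.00023105,  0.06305982, -0.00564947,  0.03726961, -0.08173825,
        0.01160303]), 'joint_torque': array([ 3.01761529e-04, -5.82709837e+01,  2.93050110e+01,  6.99681491e+00,
        6.75234071e-03, -1.76414642e-04]), 'tcp_pos': array([ 0.25379879, -0.62496693,  0.24460969]), 'eef_rot': array([ 1.79904157e+02, -8.80901277e-03, -1.57902688e+02]), 'contact_force': array([ 0.09222223, -0.13280386,  0.23697901]), 'moment': array([ 0.03541944,  0.00041083, -0.00453723]), 'gripper_force': 0.0, 'gripper_width': 0.08774893365169899} 0.019
scene [[400.42427668   0.         260.200713  ]
 [  0.         400.42427668 192.86856869]
 [  0.           0.           1.        ]] [-0.00589246  0.73217324  1.24759025] [  38.36695444    0.98241338 -143.33435033] ['pixels', 'intrinsics', 'eye', 'orientation']
top [[385.24381551   0.         265.07491767]
 [  0.         385.24381551 188.63249685]
 [  0.           0.           1.        ]] [-0.33138682 -0.04491204  1.40205521] [ 34.12581899   0.6928843  -85.98250208] ['pixels', 'intrinsics', 'eye', 'orientation']
```

View pics/scene0.png

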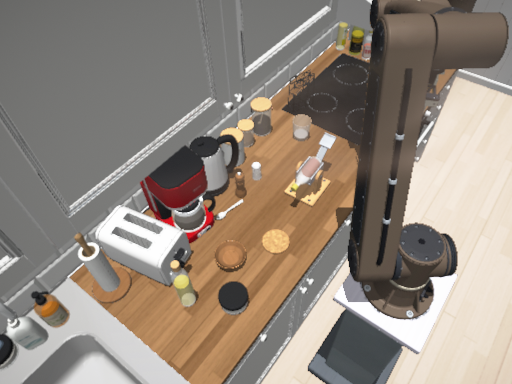

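View pics/top0.png

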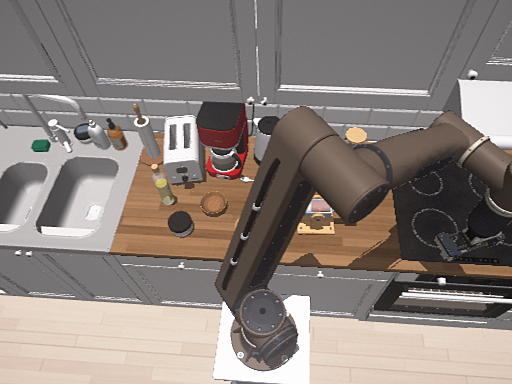

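The scene view shows the cradle near (310,175), with the paddle at about (327,142), the coaster at (276,241), the bowl at (231,255), the jar at (233,297), the mill at (241,183), the shaker at (256,172) and the glass at (301,127). In the top view the arm hides much of the cradle, which is near (318,208).

```bash
python3 - <<'E'
import cv2
a=cv2.imread("pics/scene0.png")[110:270,220:370]
a=cv2.resize(a,None,fx=3.7,fy=3.7,interpolation=cv2.INTER_CUBIC);cv2.imwrite("pics/crop0.png",a)
E
cat > h.py <<'E'
import numpy as np,cv2
from scipy.spatial.transform import Rotation as Ro
CAL={"scene":([[400.42427668,0,260.200713],[0,400.42427668,192.86856869],[0,0,1]],[-0.00589246,0.73217324,1.24759025],[38.36695444,0.98241338,-143.33435033]),
"top":([[385.24381551,0,265.07491767],[0,385.24381551,188.63249685],[0,0,1]],[-0.33138682,-0.04491204,1.40205521],[34.12581899,0.6928843,-85.98250208])}
def ray(n,u,v):
    K,e,o=CAL[n];d=np.linalg.inv(K)@[u,v,1.];d=d*[1,-1,-1]
    return np.array(e),Ro.from_euler("xyz",o,degrees=True).as_matrix()@d
def onz(n,u,v,z):
    e,d=ray(n,u,v);return e+d*(z-e[2])/d[2]
def proj(n,p):
    K,e,o=CAL[n];q=Ro.from_euler("xyz",o,degrees=True).as_matrix().T@(np.array(p)-e)
    q=np.array(K)@(q*[1,-1,-1]);return q[:2]/q[2]
E
python3 -c "
from h import *
for n,u,v,z in [('scene',276,241,.008),('scene',327,142,.158),('scene',256,179,0),('scene',241,193,0),('scene',231,255,.03),('scene',233,295,.06),('scene',301,121,.09),('top',180,217,.06),('top',213,200,.03)]: print(n,u,v,onz(n,u,v,z).round(3))"
```

```text
scene 276 241 [0.419 0.102 0.008]
scene 327 142 [ 0.465 -0.299  0.158]
scene 256 179 [ 0.658 -0.095  0.   ]
scene 241 193 [ 0.663 -0.002  0.   ]
scene 231 255 [0.505 0.25  0.03 ]
scene 233 295 [0.396 0.37  0.06 ]
scene 301 121 [ 0.65  -0.409  0.09 ]
top 180 217 [0.416 0.367 0.06 ]
top 213 200 [0.524 0.252 0.03 ]
```

View pics/crop0.png

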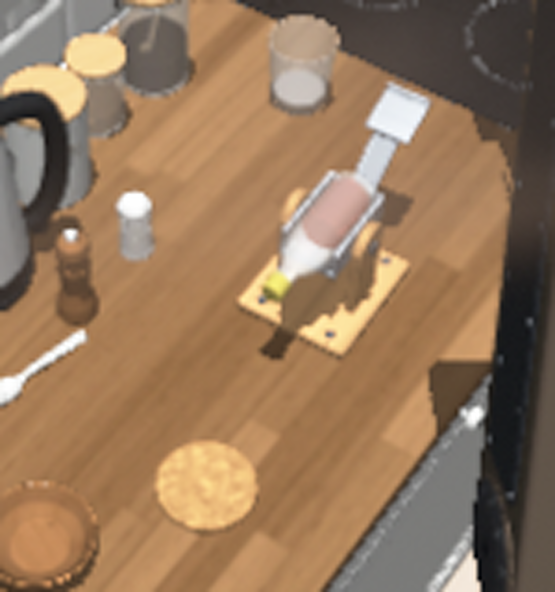

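The crop shows the paddle plate with corners at about (390,83), (430,98), (412,142) and (368,118). The yellow cap is at (275,285), the base board corners are at (238,298), (340,355) and (410,262), and the coaster is centred at (207,485).

```bash
python3 - <<'E'
from h import *
a=cv2.imread("pics/scene0.png");hsv=cv2.cvtColor(a,cv2.COLOR_BGR2HSV)
f=lambda x,y:(220+(x+.5)/3.7-.5,110+(y+.5)/3.7-.5)
B=[onz("scene",*f(*p),.014) for p in[(238,298),(340,355),(410,262)]]
print("board",np.round(B,4),np.linalg.norm(B[1]-B[0]),np.linalg.norm(B[2]-B[1]))
c=(B[0]+B[2])/2; ax=B[2]-B[1];ay=B[1]-B[0]
print("ctr",c,"yaw x",np.degrees(np.arctan2(ax[1],ax[0])),"yaw y",np.degrees(np.arctan2(ay[1],ay[0])))
P=f(400,110);print("paddle",onz("scene",*P,.158)); print("cap",onz("scene",*f(275,285),.115))
for w in[(390,83),(430,98),(412,142),(368,118)]:print(onz("scene",*f(*w),.158).round(3))
# cap mask and coaster mask
m=cv2.inRange(hsv,(24,120,120),(38,255,255));m[:,:280]=0;m[:,320:]=0;m[:160]=0;m[210:]=0
ys,xs=np.nonzero(m);print("cap px",xs.mean(),ys.mean(),len(xs),onz("scene",xs.mean(),ys.mean(),.12))
roi=a[225:260,255:298];g=hsv[225:260,255:298]
print(hsv[241,276],hsv[225,290],hsv[255,262])
m=cv2.inRange(g,(0,0,195),(40,255,255));n,l,s,ct=cv2.connectedComponentsWithStats(m);i=1+np.argmax(s[1:,4]);print(s[i],ct[i]+[255,225]);print("coaster",onz("scene",*(ct[i]+[255,225]),.006))
yaw=np.arctan2(ax[1],ax[0])
u=np.array([np.cos(yaw),np.sin(yaw),0])
pd=onz("scene",*P,.158);print("paddle-board along/lat",(pd-c)@u,(pd-c)@[-u[1],u[0],0])
E
```

```text
board [[ 0.5264 -0.1045  0.014 ]
 [ 0.3983 -0.104   0.014 ]
 [ 0.4039 -0.2549  0.014 ]] 0.12814969182490216 0.15105655467365506
ctr [ 0.46514716 -0.1797142   0.014     ] yaw x -87.89145519107689 yaw y 179.77416799182961
paddle [ 0.47019297 -0.31336606  0.158     ]
cap [ 0.46266523 -0.07086324  0.115     ]
[ 0.5   -0.342  0.158]
[ 0.454 -0.347  0.158]
[ 0.436 -0.28   0.158]
[ 0.491 -0.284  0.158]
cap px 294.1470588235294 187.26470588235293 34 [ 0.45848137 -0.06536688  0.12      ]
[ 21 111 251] [ 15 125 187] [ 15 124 189]
[  7   0  32  28 546] [275.95970696 240.05677656]
coaster [0.42212779 0.0974614  0.006     ]
paddle-board along/lat 0.13374701122129903 0.0001249725538161763
```

Emit:
{"op": "drive_tool", "data": {
  "rows": [
    {"x": -0.06,"y": 0.04,"spin": -0.18,"fingers": -1},
    {"x": -0.12,"y": 0.08,"spin": -0.36,"fingers": -1},
    {"x": -0.17,"y": 0.11,"spin": -0.54,"fingers": -1},
    {"x": -0.22,"y": 0.145,"spin": -0.72,"fingers": -1},
    {"x": -0.27,"y": 0.175,"spin": -0.9,"fingers": -1},
    {"x": -0.3155,"y": 0.2064,"spin": -1.08,"fingers": -1},
    {"x": -0.3155,"y": 0.2064,"spin": -1.211,"fingers": -1},
    {"x": -0.3155,"y": 0.2064,"spin": -1.211,"fingers": -1},
    {"x": -0.3155,"y": 0.2064,"spin": -1.211,"fingers": -1}
  ],
  "newtons": 10
}}

```text
invalid input
```

Emit:
{"op": "drive_tool", "data": {
  "rows": [
    {"x": -0.06,"y": 0.04,"z": 0,"spin": -0.18,"fingers": -1},
    {"x": -0.12,"y": 0.08,"z": 0,"spin": -0.36,"fingers": -1},
    {"x": -0.17,"y": 0.11,"z": 0,"spin": -0.54,"fingers": -1},
    {"x": -0.22,"y": 0.145,"z": 0,"spin": -0.72,"fingers": -1},
    {"x": -0.27,"y": 0.175,"z": 0,"spin": -0.9,"fingers": -1},
    {"x": -0.3155,"y": 0.2065,"z": 0,"spin": -1.08,"fingers": -1},
    {"x": -0.3155,"y": 0.2065,"z": 0,"spin": -1.211,"fingers": -1},
    {"x": -0.3155,"y": 0.2065,"z": 0,"spin": -1.211,"fingers": -1},
    {"x": -0.3155,"y": 0.2065,"z": 0,"spin": -1.211,"fingers": -1}
  ],
  "newtons": 10
}}

```text
time_s: 1.23
tcp_pos: [0.4682, -0.3157, 0.2453]
eef_rot: [180.0, 0.0, -88.7]
contact_force: [-0.4, -0.9, -0.0]
gripper_width: 0.0035
gripper_force: 0.0
```

Emit:
{"op": "drive_tool", "data": {
  "rows": [
    {"x": 0,"y": 0,"z": 0.03,"spin": 0,"fingers": -1},
    {"x": 0,"y": 0,"z": 0.05,"spin": 0,"fingers": -1},
    {"x": 0,"y": 0,"z": 0.05,"spin": 0,"fingers": -1}
  ]
}}

```text
time_s: 1.6
tcp_pos: [0.467, -0.3158, 0.1941]
eef_rot: [179.8, 0.1, -88.7]
contact_force: [0.4, 0.4, 1.2]
gripper_width: 0.0003
gripper_force: 0.0
```

```bash
cat > snap.py <<'E'
import sys,cv2,numpy as np
from plant import sensors,cams
t=sys.argv[1];o=[]
for n,(x0,y0,x1,y1) in dict(scene=eval(sys.argv[2]),top=eval(sys.argv[3])).items():
    a=cams.capture(n)["pixels"][:,:,::-1];cv2.imwrite(f"pics/{n}_{t}.png",a)
    o.append(cv2.resize(a[y0:y1,x0:x1],(390,520),interpolation=cv2.INTER_CUBIC))
cv2.imwrite(f"pics/c_{t}.png",np.hstack(o))
E
python3 snap.py a "(250,90,385,270)" "(260,120,395,300)"
```

```text
(no output)
```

View pics/c_a.png

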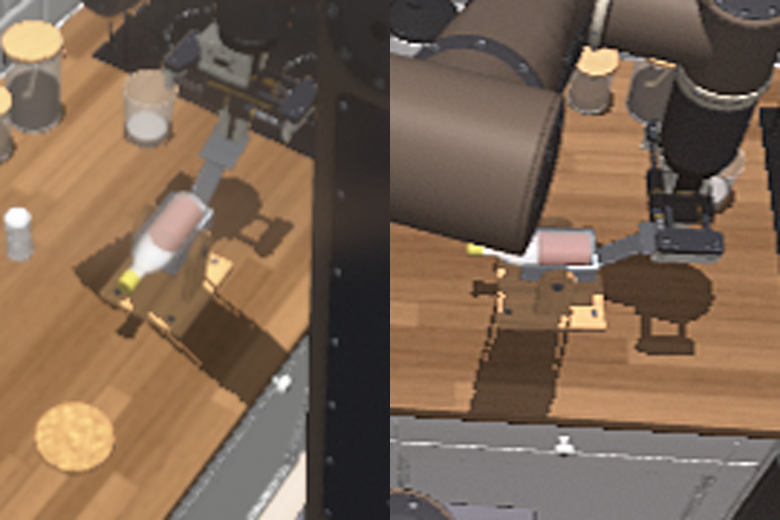

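The picture shows the closed fingertips over the paddle plate: (230,130) in the left panel, (690,240) in the right. I'll press down.

Emit:
{"op": "drive_tool", "data": {
  "rows": [
    {"x": 0,"y": 0,"z": 0.008,"spin": 0,"fingers": -1},
    {"x": 0,"y": 0,"z": 0.015,"spin": 0,"fingers": -1},
    {"x": 0,"y": 0,"z": 0.02,"spin": 0,"fingers": -1},
    {"x": 0,"y": 0,"z": 0.025,"spin": 0,"fingers": -1},
    {"x": 0,"y": 0,"z": 0.03,"spin": 0,"fingers": -1}
  ]
}}

```text
time_s: 2.33
tcp_pos: [0.4688, -0.3154, 0.1654]
eef_rot: [-180.0, -0.0, -88.5]
contact_force: [-0.0, 0.1, 3.4]
gripper_width: 0.0006
gripper_force: 1.0
```

Emit:
{"op": "drive_tool", "data": {
  "rows": [
    {"x": 0,"y": 0,"z": 0.007,"spin": 0,"fingers": -1},
    {"x": 0,"y": 0,"z": 0.014,"spin": 0,"fingers": -1},
    {"x": 0,"y": 0,"z": 0.021,"spin": 0,"fingers": -1},
    {"x": 0,"y": 0,"z": 0.028,"spin": 0,"fingers": -1},
    {"x": 0,"y": 0,"z": 0.035,"spin": 0,"fingers": -1},
    {"x": 0,"y": 0,"z": 0.042,"spin": 0,"fingers": -1},
    {"x": 0,"y": 0,"z": 0.049,"spin": 0,"fingers": -1},
    {"x": 0,"y": 0,"z": 0.056,"spin": 0,"fingers": -1},
    {"x": 0,"y": 0,"z": 0.063,"spin": 0,"fingers": -1},
    {"x": 0,"y": 0,"z": 0.07,"spin": 0,"fingers": -1}
  ]
}}

```text
time_s: 3.58
tcp_pos: [0.4685, -0.3151, 0.095]
eef_rot: [180.0, 0.0, -88.5]
contact_force: [0.1, 1.6, 1.9]
gripper_width: 0.0006
gripper_force: 1.0
```

Emit:
{"op": "drive_tool", "data": {
  "rows": [
    {"x": 0,"y": 0,"z": 0.005,"spin": 0,"fingers": -1},
    {"x": 0,"y": 0,"z": 0.01,"spin": 0,"fingers": -1},
    {"x": 0,"y": 0,"z": 0.015,"spin": 0,"fingers": -1}
  ]
}}

```text
time_s: 3.95
tcp_pos: [0.4686, -0.3154, 0.0803]
eef_rot: [-180.0, -0.0, -88.5]
contact_force: [-0.3, 0.3, 2.1]
gripper_width: 0.0005
gripper_force: 1.0
```

Emit:
{"op": "drive_tool", "data": {
  "rows": [
    {"x": 0,"y": 0,"z": 0.003,"spin": 0,"fingers": -1},
    {"x": 0,"y": 0,"z": 0.006,"spin": 0,"fingers": -1},
    {"x": 0,"y": 0,"z": 0.008,"spin": 0,"fingers": -1}
  ]
}}

```text
time_s: 4.32
tcp_pos: [0.4686, -0.3154, 0.0724]
eef_rot: [180.0, -0.0, -88.5]
contact_force: [-0.3, 0.8, 2.6]
gripper_width: 0.0008
gripper_force: 0.9
```

Emit:
{"op": "drive_tool", "data": {
  "rows": [
    {"x": 0,"y": 0,"z": 0.001,"spin": 0,"fingers": -1},
    {"x": 0,"y": 0,"z": 0.001,"spin": 0,"fingers": -1}
  ]
}}

```text
time_s: 4.58
tcp_pos: [0.4686, -0.3154, 0.0715]
eef_rot: [-180.0, -0.0, -88.5]
contact_force: [0.4, -0.1, 1.5]
gripper_width: 0.0005
gripper_force: 0.4
```

Emit:
{"op": "drive_tool", "data": {
  "rows": [
    {"x": 0,"y": 0,"z": 0.001,"spin": 0,"fingers": -1},
    {"x": 0,"y": 0,"z": 0.001,"spin": 0,"fingers": -1}
  ]
}}

```text
time_s: 4.82
tcp_pos: [0.4686, -0.3153, 0.0706]
eef_rot: [-180.0, -0.0, -88.5]
contact_force: [-0.6, 0.2, 1.1]
gripper_width: 0.0004
gripper_force: 0.7
```

Emit:
{"op": "drive_tool", "data": {
  "rows": [
    {"x": 0,"y": 0,"z": 0.001,"spin": 0,"fingers": -1},
    {"x": 0,"y": 0,"z": 0.001,"spin": 0,"fingers": -1}
  ]
}}

```text
time_s: 5.08
tcp_pos: [0.4686, -0.3153, 0.0695]
eef_rot: [-180.0, -0.0, -88.5]
contact_force: [-0.1, 0.3, 0.8]
gripper_width: 0.0005
gripper_force: 0.7
```

Emit:
{"op": "drive_tool", "data": {
  "rows": [
    {"x": 0,"y": 0,"z": 0.001,"spin": 0,"fingers": -1},
    {"x": 0,"y": 0,"z": 0.001,"spin": 0,"fingers": -1}
  ]
}}

```text
time_s: 5.32
tcp_pos: [0.4686, -0.3153, 0.0686]
eef_rot: [-180.0, -0.0, -88.5]
contact_force: [0.7, 0.3, 2.3]
gripper_width: 0.0002
gripper_force: 0.9
```

Emit:
{"op": "drive_tool", "data": {
  "rows": [
    {"x": 0,"y": 0,"z": 0.001,"spin": 0,"fingers": -1},
    {"x": 0,"y": 0,"z": 0.001,"spin": 0,"fingers": -1}
  ]
}}

```text
time_s: 5.58
tcp_pos: [0.4687, -0.3153, 0.0681]
eef_rot: [-180.0, -0.0, -88.5]
contact_force: [-1.1, 1.5, 7.0]
gripper_width: 0.0002
gripper_force: 3.1
```

Emit:
{"op": "drive_tool", "data": {
  "rows": [
    {"x": 0,"y": 0,"z": 0.0005,"spin": 0,"fingers": -1},
    {"x": 0,"y": 0,"z": 0.0005,"spin": 0,"fingers": -1}
  ]
}}

```text
time_s: 5.82
tcp_pos: [0.4688, -0.3154, 0.0679]
eef_rot: [-180.0, -0.0, -88.5]
contact_force: [-2.3, 2.4, 10.1]
gripper_width: 0.0005
gripper_force: 4.2
```

Emit:
{"op": "drive_tool", "data": {
  "rows": [
    {"x": 0,"y": 0,"z": 0,"spin": 0,"fingers": -1},
    {"x": 0,"y": 0,"z": 0,"spin": 0,"fingers": -1},
    {"x": 0,"y": 0,"z": 0,"spin": 0,"fingers": -1},
    {"x": 0,"y": 0,"z": 0,"spin": 0,"fingers": -1},
    {"x": 0,"y": 0,"z": 0,"spin": 0,"fingers": -1}
  ]
}}

```text
time_s: 6.45
tcp_pos: [0.4688, -0.3154, 0.0679]
eef_rot: [-180.0, -0.0, -88.5]
contact_force: [-2.0, 1.7, 10.4]
gripper_width: 0.0005
gripper_force: 4.2
```

Emit:
{"op": "drive_tool", "data": {
  "rows": [
    {"x": 0,"y": 0,"z": 0,"spin": 0,"fingers": -1},
    {"x": 0,"y": 0,"z": 0,"spin": 0,"fingers": -1},
    {"x": 0,"y": 0,"z": 0,"spin": 0,"fingers": -1},
    {"x": 0,"y": 0,"z": 0,"spin": 0,"fingers": -1},
    {"x": 0,"y": 0,"z": 0,"spin": 0,"fingers": -1},
    {"x": 0,"y": 0,"z": 0,"spin": 0,"fingers": -1}
  ]
}}

```text
time_s: 7.2
tcp_pos: [0.4688, -0.3154, 0.0679]
eef_rot: [-180.0, -0.0, -88.5]
contact_force: [-1.5, 3.0, 9.6]
gripper_width: 0.0004
gripper_force: 4.2
```

Emit:
{"op": "drive_tool", "data": {
  "rows": [
    {"x": 0,"y": 0,"z": -0.02,"spin": 0,"fingers": -1},
    {"x": 0,"y": 0,"z": -0.07,"spin": 0,"fingers": -1},
    {"x": 0,"y": 0,"z": -0.13,"spin": 0,"fingers": -1},
    {"x": 0,"y": 0,"z": -0.19,"spin": 0,"fingers": 1},
    {"x": 0,"y": 0,"z": -0.24,"spin": 0,"fingers": 1},
    {"x": 0,"y": 0,"z": -0.24,"spin": 0,"fingers": 1}
  ]
}}

```text
time_s: 7.95
tcp_pos: [0.47, -0.3161, 0.3115]
eef_rot: [-179.6, -0.2, -88.5]
contact_force: [0.6, 0.3, -0.5]
gripper_width: 0.0252
gripper_force: 0.0
```

```bash
python3 snap.py b "(250,90,385,270)" "(260,120,395,300)"
```

```text
(no output)
```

View pics/c_b.png

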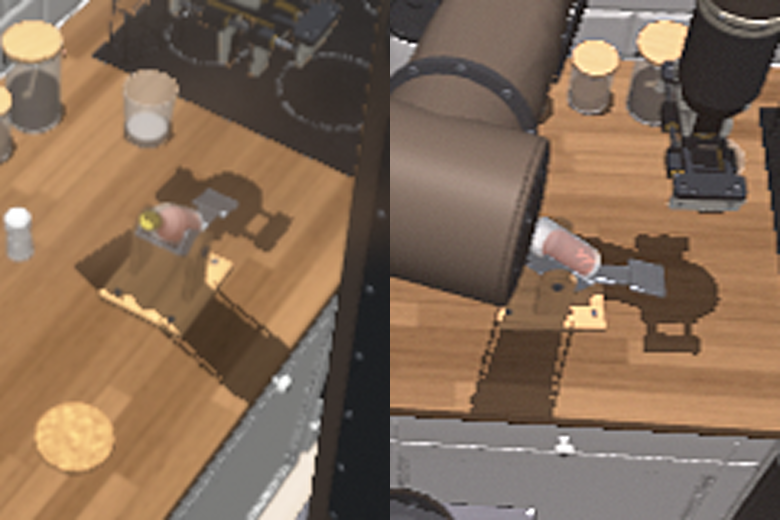

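The cradle stays tipped with the neck up. The cap is at (149,219) in the left panel. I'll compare that with the predicted position.

```bash
python3 - <<'E'
from h import *
c=np.array([.465,-.180,0]);u=np.array([.026,-.9997,0])
for L in(.14,.15,.16,.168):
    a=L-.048;s=a*.697-.0155*.717;z=.1+a*.717+.0155*.697;p=c-u*s+[0,0,z];print(L,p.round(4),proj("scene",p).round(1))
a=cv2.imread("pics/scene_b.png");h=cv2.cvtColor(a,cv2.COLOR_BGR2HSV)
m=cv2.inRange(h,(24,110,90),(38,255,255));m[:,:285]=0;m[:,320:]=0;m[:150]=0;m[185:]=0
ys,xs=np.nonzero(m);print(xs.mean(),ys.mean(),len(xs),xs.min(),xs.max(),ys.min(),ys.max());print(onz("scene",xs.mean(),ys.mean(),.193))
E
```

```text
0.14 [ 0.4636 -0.127   0.1768] [303.3 165.9]
0.15 [ 0.4634 -0.12    0.1839] [302.4 165.7]
0.16 [ 0.4633 -0.1131  0.1911] [301.5 165.6]
0.168 [ 0.4631 -0.1075  0.1968] [300.8 165.4]
300.15384615384613 166.69230769230768 13 299 302 164 168
[ 0.46325033 -0.10426993  0.193     ]
```

Emit:
{"op": "drive_tool", "data": {
  "rows": [
    {"x": -0.05,"y": 0,"z": 0,"spin": 0,"fingers": 1},
    {"x": -0.1,"y": 0,"z": 0,"spin": 0,"fingers": 1},
    {"x": -0.15,"y": 0,"z": 0,"spin": 0,"fingers": 1},
    {"x": -0.192,"y": 0,"z": 0,"spin": 0,"fingers": 1},
    {"x": -0.192,"y": 0,"z": 0,"spin": 0,"fingers": 1},
    {"x": -0.192,"y": 0,"z": 0,"spin": 0,"fingers": 1},
    {"x": -0.192,"y": 0,"z": 0.03,"spin": 0,"fingers": 1},
    {"x": -0.192,"y": 0,"z": 0.06,"spin": 0,"fingers": 1},
    {"x": -0.192,"y": 0,"z": 0.06,"spin": 0,"fingers": 1}
  ]
}}

```text
time_s: 9.18
tcp_pos: [0.4619, -0.1245, 0.2447]
eef_rot: [179.7, -0.0, -88.6]
contact_force: [1.4, -0.1, -0.3]
gripper_width: 0.0876
gripper_force: 0.0
```

Emit:
{"op": "drive_tool", "data": {
  "rows": [
    {"x": 0,"y": 0,"z": 0.03,"spin": 0,"fingers": 1},
    {"x": 0,"y": 0,"z": 0.055,"spin": 0,"fingers": 1},
    {"x": 0,"y": 0,"z": 0.067,"spin": 0,"fingers": 1},
    {"x": 0,"y": 0,"z": 0.067,"spin": 0,"fingers": 1},
    {"x": 0,"y": 0,"z": 0.067,"spin": 0,"fingers": 1}
  ]
}}

```text
time_s: 9.8
tcp_pos: [0.4644, -0.1236, 0.1812]
eef_rot: [-179.9, -0.0, -88.5]
contact_force: [1.3, 0.1, 0.2]
gripper_width: 0.0878
gripper_force: 0.0
```

```bash
python3 snap.py c "(250,90,385,270)" "(260,120,395,300)"
```

```text
(no output)
```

View pics/c_c.png

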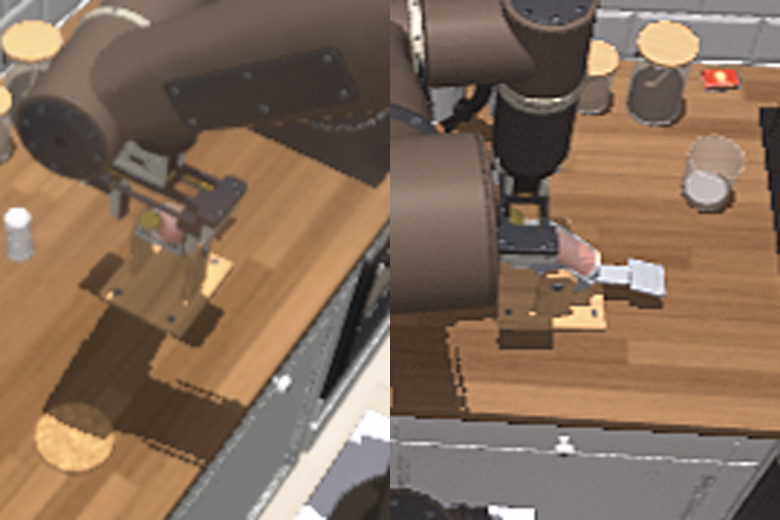

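The cap and neck lie between the open fingers, at (150,218) in the left panel. I'll close with a moderate grip.

Emit:
{"op": "drive_tool", "data": {
  "rows": [
    {"x": 0,"y": 0,"z": 0,"spin": 0,"fingers": -1},
    {"x": 0,"y": 0,"z": 0,"spin": 0,"fingers": -1},
    {"x": 0,"y": 0,"z": 0,"spin": 0,"fingers": -1},
    {"x": 0,"y": 0,"z": 0,"spin": 0,"fingers": -1},
    {"x": 0,"y": 0,"z": 0,"spin": 0,"fingers": -1},
    {"x": 0,"y": 0,"z": 0,"spin": 0,"fingers": -1},
    {"x": 0,"y": 0,"z": 0,"spin": 0,"fingers": -1},
    {"x": 0,"y": 0,"z": 0,"spin": 0,"fingers": -1}
  ],
  "newtons": 14
}}

```text
time_s: 10.9
tcp_pos: [0.4639, -0.1234, 0.1801]
eef_rot: [-180.0, -0.0, -88.5]
contact_force: [1.4, -1.2, -1.3]
gripper_width: 0.0236
gripper_force: 13.9
```

Emit:
{"op": "drive_tool", "data": {
  "rows": [
    {"x": -0.003,"y": 0,"z": -0.004,"spin": 0,"fingers": -1},
    {"x": -0.008,"y": 0,"z": -0.009,"spin": 0,"fingers": -1},
    {"x": -0.013,"y": 0,"z": -0.015,"spin": 0,"fingers": -1},
    {"x": -0.018,"y": 0,"z": -0.021,"spin": 0,"fingers": -1},
    {"x": -0.023,"y": 0,"z": -0.027,"spin": 0,"fingers": -1},
    {"x": -0.028,"y": 0,"z": -0.033,"spin": 0,"fingers": -1}
  ]
}}

```text
time_s: 11.65
tcp_pos: [0.4627, -0.0949, 0.2135]
eef_rot: [180.0, 0.0, -88.5]
contact_force: [0.5, -1.3, -4.8]
gripper_width: 0.0234
gripper_force: 14.0
```

Emit:
{"op": "drive_tool", "data": {
  "rows": [
    {"x": -0.006,"y": 0,"z": -0.008,"spin": 0,"fingers": -1},
    {"x": -0.013,"y": 0,"z": -0.016,"spin": 0,"fingers": -1},
    {"x": -0.02,"y": 0,"z": -0.024,"spin": 0,"fingers": -1},
    {"x": -0.027,"y": 0,"z": -0.032,"spin": 0,"fingers": -1},
    {"x": -0.034,"y": 0,"z": -0.04,"spin": 0,"fingers": -1},
    {"x": -0.041,"y": 0,"z": -0.05,"spin": 0,"fingers": -1},
    {"x": -0.048,"y": 0,"z": -0.06,"spin": 0,"fingers": -1},
    {"x": -0.055,"y": 0,"z": -0.07,"spin": 0,"fingers": -1},
    {"x": -0.062,"y": 0,"z": -0.08,"spin": 0,"fingers": -1},
    {"x": -0.067,"y": 0,"z": -0.085,"spin": 0,"fingers": -1}
  ]
}}

```text
time_s: 12.9
tcp_pos: [0.4613, -0.0279, 0.2989]
eef_rot: [-179.9, 0.0, -88.5]
contact_force: [0.1, -0.2, -4.3]
gripper_width: 0.0234
gripper_force: 14.0
```

```bash
python3 snap.py d "(230,90,365,270)" "(200,120,335,300)"; python3 -c "
from plant import sensors;print(sensors.get_state()['moment'])"
```

```text
[ 0.1966481   0.04497028 -0.00158306]
```

View pics/c_d.png

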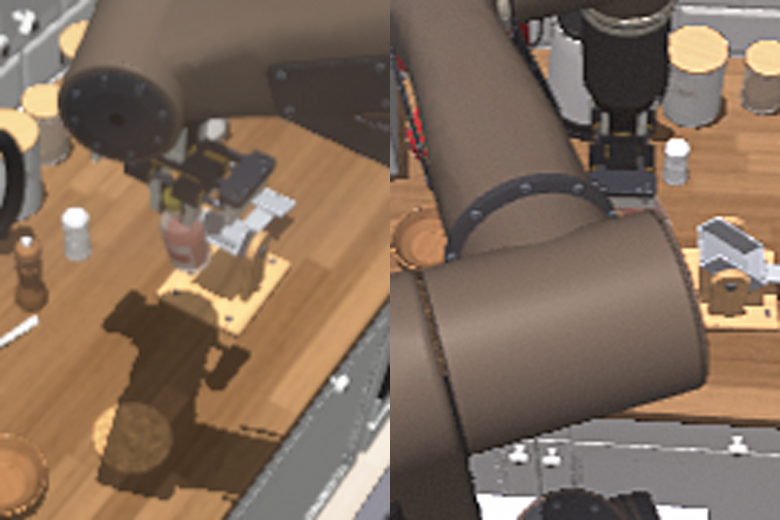

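The trough is empty and still tipped. The bottle hangs free but is still inclined: the body is at (185,240) and the cap at about (170,195), and the wrist moment agrees. I'll move over the coaster, low, then loosen the grip so the bottle swings upright.

Emit:
{"op": "drive_tool", "data": {
  "rows": [
    {"x": -0.02,"y": 0.006,"z": 0,"spin": 0,"fingers": -1},
    {"x": -0.045,"y": 0.013,"z": 0,"spin": 0,"fingers": -1},
    {"x": -0.07,"y": 0.02,"z": 0,"spin": 0,"fingers": -1},
    {"x": -0.095,"y": 0.028,"z": 0.02,"spin": 0,"fingers": -1},
    {"x": -0.115,"y": 0.034,"z": 0.045,"spin": 0,"fingers": -1},
    {"x": -0.128,"y": 0.037,"z": 0.07,"spin": 0,"fingers": -1},
    {"x": -0.128,"y": 0.037,"z": 0.095,"spin": 0,"fingers": -1},
    {"x": -0.128,"y": 0.037,"z": 0.115,"spin": 0,"fingers": -1},
    {"x": -0.128,"y": 0.037,"z": 0.12,"spin": 0,"fingers": -1},
    {"x": -0.128,"y": 0.037,"z": 0.12,"spin": 0,"fingers": -1}
  ]
}}

```text
time_s: 14.25
tcp_pos: [0.421, 0.0984, 0.1782]
eef_rot: [180.0, -0.0, -88.5]
contact_force: [0.9, -0.4, -4.2]
gripper_width: 0.0239
gripper_force: 14.0
```

```bash
python3 -c "
from plant import sensors;s=sensors.get_state();print(s['moment'],s['contact_force'])"
```

```text
[ 0.1652744   0.09433899 -0.00022417] [ 0.9407679  -0.37272987 -4.23580051]
```

Emit:
{"op": "drive_tool", "data": {
  "rows": [
    {"x": 0,"y": 0,"z": 0,"spin": 0,"fingers": -1},
    {"x": 0,"y": 0,"z": 0,"spin": 0,"fingers": -1},
    {"x": 0,"y": 0,"z": 0,"spin": 0,"fingers": -1}
  ],
  "newtons": 10
}}

```text
time_s: 14.62
tcp_pos: [0.421, 0.0987, 0.1785]
eef_rot: [-180.0, 0.0, -88.5]
contact_force: [0.7, -0.1, -3.9]
gripper_width: 0.0238
gripper_force: 10.0
```

```bash
python3 -c "
from plant import sensors;s=sensors.get_state();print(s['moment'],s['contact_force'])"
```

```text
[ 0.1498086   0.107144   -0.01753017] [ 0.68025159 -0.09854665 -3.91686134]
```

Emit:
{"op": "drive_tool", "data": {
  "rows": [
    {"x": 0,"y": 0,"z": 0,"spin": 0,"fingers": -1},
    {"x": 0,"y": 0,"z": 0,"spin": 0,"fingers": -1},
    {"x": 0,"y": 0,"z": 0,"spin": 0,"fingers": -1}
  ],
  "newtons": 7
}}

```text
time_s: 15.0
tcp_pos: [0.4208, 0.0986, 0.1781]
eef_rot: [-180.0, 0.0, -88.5]
contact_force: [-0.4, 0.5, -4.4]
gripper_width: 0.0238
gripper_force: 7.0
```

```bash
python3 snap.py e "(215,120,350,300)" "(170,100,305,280)"; python3 -c "
from plant import sensors;s=sensors.get_state();print(s['moment'],s['contact_force'])"
```

```text
[-0.00204648  0.09646553 -0.05497045] [-0.39428489  0.38223752 -5.63680532]
```

View pics/c_e.png

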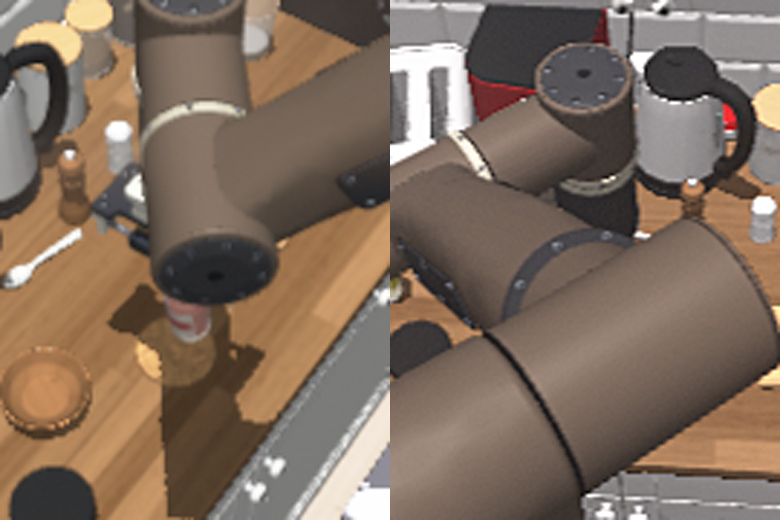

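The visible body end, at (190,325) in the left panel, now hangs above the coaster, and the moment has dropped to about 0. It has swung close to vertical, so I'll firm up the grip and recheck.

Emit:
{"op": "drive_tool", "data": {
  "rows": [
    {"x": 0,"y": 0,"z": 0,"spin": 0,"fingers": -1},
    {"x": 0,"y": 0,"z": 0,"spin": 0,"fingers": -1},
    {"x": 0,"y": 0,"z": 0,"spin": 0,"fingers": -1},
    {"x": 0,"y": 0,"z": 0,"spin": 0,"fingers": -1}
  ],
  "newtons": 8
}}

```text
time_s: 15.6
tcp_pos: [0.4208, 0.0986, 0.1781]
eef_rot: [-180.0, -0.0, -88.5]
contact_force: [0.3, 1.0, -4.3]
gripper_width: 0.0237
gripper_force: 8.0
```

```bash
python3 -c "
from plant import sensors,cams
import cv2
s=sensors.get_state();print(s['moment'],s['contact_force'])
from h import *
a=cams.capture('scene')['pixels'][:,:,::-1];cv2.imwrite('pics/f.png',a)
cv2.imwrite('pics/cf.png',cv2.resize(a[205:265,245:315],None,fx=8,fy=8,interpolation=cv2.INTER_CUBIC))
# predicted base centre and rim for tilt t, grasp .145 above base
for t in(0,.2,.45,.78):
    p=np.array([.421,.0987,.178])+.145*np.array([0,-np.sin(t),-np.cos(t)]);print(t,p.round(3),(proj('scene',p)-[245,205])*8)
"
```

```text
[0.09602909 0.09071081 0.00313663] [ 0.28095603  0.99418085 -4.30664309]
0 [0.421 0.099 0.033] [248.97197999 251.60828232]
0.2 [0.421 0.07  0.036] [286.14926403 203.94502599]
0.45 [0.421 0.036 0.047] [330.1841252  138.19206313]
0.78 [ 0.421 -0.003  0.075] [381.08580335  45.82841919]
```

View pics/cf.png

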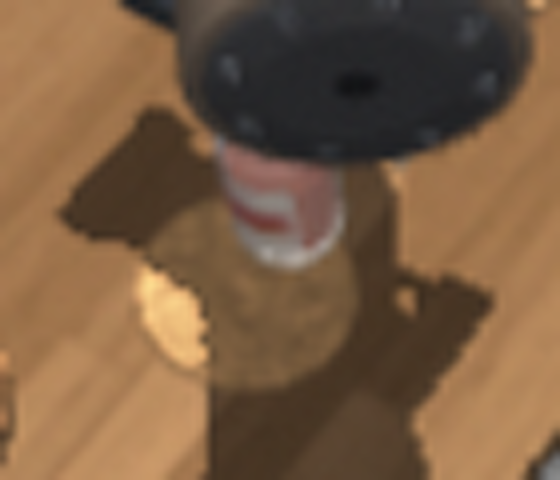

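The base is about centred at (292,230), with its lower rim at (290,265). That puts the remaining tilt at roughly 10°, with the base above the coaster. I'll lower until it is almost touching, then loosen a little more.

Emit:
{"op": "drive_tool", "data": {
  "rows": [
    {"x": -0.005,"y": 0,"z": 0.006,"spin": 0,"fingers": -1},
    {"x": -0.01,"y": 0,"z": 0.012,"spin": 0,"fingers": -1},
    {"x": -0.01,"y": 0,"z": 0.016,"spin": 0,"fingers": -1},
    {"x": -0.01,"y": 0,"z": 0.016,"spin": 0,"fingers": -1}
  ]
}}

```text
time_s: 16.15
tcp_pos: [0.4202, 0.1085, 0.1615]
eef_rot: [179.9, -0.0, -88.5]
contact_force: [-0.2, -0.9, -4.5]
gripper_width: 0.024
gripper_force: 8.0
```

Emit:
{"op": "drive_tool", "data": {
  "rows": [
    {"x": 0,"y": 0,"z": 0,"spin": 0,"fingers": -1},
    {"x": 0,"y": 0,"z": 0,"spin": 0,"fingers": -1},
    {"x": 0,"y": 0,"z": 0,"spin": 0,"fingers": -1},
    {"x": 0,"y": 0,"z": 0,"spin": 0,"fingers": -1}
  ],
  "newtons": 5.5
}}

```text
time_s: 16.65
tcp_pos: [0.4206, 0.1086, 0.1622]
eef_rot: [-180.0, 0.0, -88.5]
contact_force: [-1.4, 0.9, -4.4]
gripper_width: 0.0236
gripper_force: 5.5
```

```bash
python3 -c "
from plant import sensors,cams
import cv2
s=sensors.get_state();print(s['moment'],s['contact_force'])
from h import *
a=cams.capture('scene')['pixels'][:,:,::-1];cv2.imwrite('pics/g.png',a)
cv2.imwrite('pics/cg.png',cv2.resize(a[205:265,245:315],None,fx=8,fy=8,interpolation=cv2.INTER_CUBIC))
p0=np.array(s['tcp_pos'])
for t in(-.1,0,.1,.2):
    for h in (.145,):
        p=p0+h*np.array([0,-np.sin(t),-np.cos(t)]);print(t,p.round(3),((proj('scene',p)-[245,205])*8).round())
        rim=[p+.0255*np.array([np.cos(w),np.sin(w)*np.cos(t),-np.sin(w)*np.sin(t)]) for w in np.linspace(0,6.28,40)]
        q=np.array([(proj('scene',x)-[245,205])*8 for x in rim]);print(q.min(0).round(),q.max(0).round())
"
```

```text
[ 0.1041351   0.08514434 -0.00223207] [-1.35043171  0.93651824 -4.40195931]
-0.1 [0.421 0.123 0.018] [218. 308.]
[160. 262.] [275. 355.]
0 [0.421 0.109 0.017] [237. 286.]
[179. 238.] [294. 336.]
0.1 [0.421 0.094 0.018] [255. 263.]
[199. 213.] [312. 314.]
0.2 [0.421 0.08  0.02 ] [274. 239.]
[217. 187.] [330. 291.]
```

View pics/cg.png

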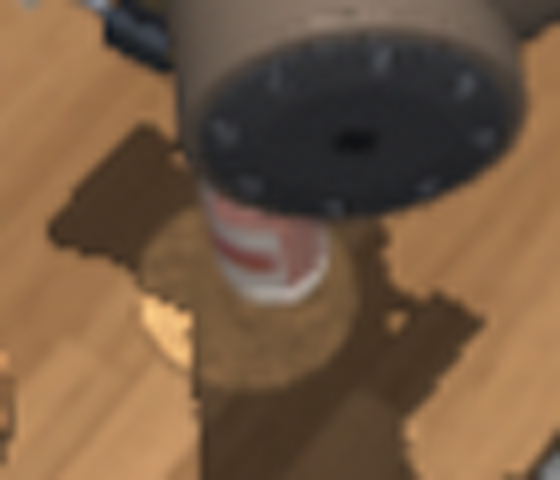

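Emit:
{"op": "drive_tool", "data": {
  "rows": [
    {"x": -0.007,"y": 0,"z": 0,"spin": 0,"fingers": -1},
    {"x": -0.014,"y": 0,"z": 0,"spin": 0,"fingers": -1},
    {"x": -0.014,"y": 0,"z": 0.003,"spin": 0,"fingers": -1},
    {"x": -0.014,"y": 0,"z": 0.005,"spin": 0,"fingers": -1},
    {"x": -0.014,"y": 0,"z": 0.005,"spin": 0,"fingers": -1}
  ]
}}

```text
time_s: 17.32
tcp_pos: [0.4204, 0.1226, 0.1573]
eef_rot: [-180.0, -0.0, -88.5]
contact_force: [-0.3, -0.2, 0.0]
gripper_width: 0.0238
gripper_force: 5.5
```

Emit:
{"op": "drive_tool", "data": {
  "rows": [
    {"x": 0,"y": 0,"z": 0.0015,"spin": 0,"fingers": -1},
    {"x": 0,"y": 0,"z": 0.0015,"spin": 0,"fingers": -1}
  ]
}}

```text
time_s: 17.58
tcp_pos: [0.4209, 0.1227, 0.1565]
eef_rot: [-179.9, 0.0, -88.5]
contact_force: [-0.9, -1.6, 5.3]
gripper_width: 0.0241
gripper_force: 5.5
```

Emit:
{"op": "drive_tool", "data": {
  "rows": [
    {"x": 0,"y": 0,"z": 0.0015,"spin": 0,"fingers": -1},
    {"x": 0,"y": 0,"z": 0.0015,"spin": 0,"fingers": -1}
  ]
}}

```text
time_s: 17.82
tcp_pos: [0.421, 0.1227, 0.1551]
eef_rot: [-179.9, 0.0, -88.5]
contact_force: [-0.8, -0.8, 7.0]
gripper_width: 0.024
gripper_force: 5.5
```

Emit:
{"op": "drive_tool", "data": {
  "rows": [
    {"x": 0.003,"y": 0,"z": 0,"spin": 0,"fingers": -1},
    {"x": 0.006,"y": 0,"z": 0,"spin": 0,"fingers": -1},
    {"x": 0.009,"y": 0,"z": 0,"spin": 0,"fingers": -1},
    {"x": 0.012,"y": 0,"z": 0,"spin": 0,"fingers": -1},
    {"x": 0.012,"y": 0,"z": 0,"spin": 0,"fingers": -1}
  ]
}}

```text
time_s: 18.45
tcp_pos: [0.4203, 0.1103, 0.1538]
eef_rot: [180.0, -0.0, -88.5]
contact_force: [0.1, -0.4, -1.3]
gripper_width: 0.0238
gripper_force: 5.5
```

Emit:
{"op": "drive_tool", "data": {
  "rows": [
    {"x": 0.003,"y": 0,"z": 0,"spin": 0,"fingers": -1},
    {"x": 0.006,"y": 0,"z": 0,"spin": 0,"fingers": -1},
    {"x": 0.009,"y": 0,"z": 0.0005,"spin": 0,"fingers": -1},
    {"x": 0.009,"y": 0,"z": 0.0005,"spin": 0,"fingers": -1}
  ]
}}

```text
time_s: 18.95
tcp_pos: [0.4206, 0.1013, 0.1535]
eef_rot: [180.0, -0.0, -88.5]
contact_force: [-0.9, -0.1, -2.2]
gripper_width: 0.0234
gripper_force: 5.5
```

```bash
cat > edge.py <<'E'
from plant import sensors,cams
from h import *
import sys
s=sensors.get_state();print(s['tcp_pos'].round(4),s['moment'].round(3),s['contact_force'].round(1))
a=cams.capture('scene')['pixels'][:,:,::-1];cv2.imwrite('pics/x%s.png'%sys.argv[1],a)
b=a[205:265,245:315].astype(int);h=cv2.cvtColor(a[205:265,245:315],cv2.COLOR_BGR2HSV)
# label/white: saturation low
m=((h[...,1]<105)&(h[...,2]>90)).astype(np.uint8)
for r in m[10:50]: print(''.join('.#'[v] for v in r))
p0=s['tcp_pos']
for t in(-.1,0,.1,.2):
    p=np.array([p0[0],p0[1],.153])+.145*np.array([0,-np.sin(t),-np.cos(t)])
    q=np.array([proj('scene',p+.0255*np.array([np.cos(w),np.sin(w)*np.cos(t),-np.sin(w)*np.sin(t)]))-[245,215] for w in np.linspace(0,6.28,40)]);print(t,q.min(0).round(1),q.max(0).round(1))
E
python3 edge.py 1
```

```text
[0.4206 0.1013 0.1535] [-0.07   0.219  0.01 ] [-0.9 -0.1 -2.2]
.........................#...............................#............
......................................................................
......................................................................
......................................................................
......................#...............................................
......................#...............................................
......................................................................
......................................................................
......................................................................
......................................................................
......................................................................
......................................................................
......................................................................
........................###...........................................
........................####...............
[... 1213 characters left out ...]
.....................
............................#######...................................
......................................................................
......................................................................
......................................................................
......................................................................
......................................................................
......................................................................
......................................................................
-0.1 [21.3 22.7] [35.5 34.3]
0 [23.6 19.7] [37.8 31.8]
0.1 [26.  16.6] [40.1 29.2]
0.2 [28.3 13.4] [42.3 26.3]
```

The base outline now matches zero tilt over the coaster. Releasing.

Emit:
{"op": "drive_tool", "data": {
  "rows": [
    {"x": 0,"y": 0,"z": 0.0005,"spin": 0,"fingers": -1},
    {"x": 0,"y": 0,"z": 0.001,"spin": 0,"fingers": -1},
    {"x": 0,"y": 0,"z": 0.001,"spin": 0,"fingers": -1}
  ],
  "newtons": 3
}}

```text
time_s: 19.38
tcp_pos: [0.421, 0.1017, 0.1529]
eef_rot: [-180.0, 0.0, -88.5]
contact_force: [-2.1, -0.0, 4.9]
gripper_width: 0.0237
gripper_force: 3.0
```

Emit:
{"op": "drive_tool", "data": {
  "rows": [
    {"x": 0,"y": 0,"z": 0,"spin": 0,"fingers": -0.4},
    {"x": 0,"y": 0,"z": 0,"spin": 0,"fingers": -0.2},
    {"x": 0,"y": 0,"z": 0,"spin": 0,"fingers": 0},
    {"x": 0,"y": 0,"z": 0,"spin": 0,"fingers": 0.4},
    {"x": 0,"y": 0,"z": 0,"spin": 0,"fingers": 0.8},
    {"x": 0,"y": 0,"z": 0,"spin": 0,"fingers": 0.8}
  ]
}}

```text
time_s: 20.12
tcp_pos: [0.4207, 0.1016, 0.1526]
eef_rot: [-180.0, 0.0, -88.5]
contact_force: [-0.1, 0.3, 0.9]
gripper_width: 0.0684
gripper_force: 0.0
```

```bash
python3 edge.py 2
```

```text
[0.4207 0.1016 0.1526] [0.037 0.099 0.017] [-0.1  0.3  0.9]
..................###....##..............................#............
..................###...........................................##....
...................###...........................................#....
......................................................................
......................................................................
......................#...............................................
......................................................................
......................................................................
......................................................................
......................................................................
......................................................................
......................................................................
......................................................................
........................##............................................
........................####..................
[... 1210 characters left out ...]
.....................
...........................########...................................
......................................................................
......................................................................
......................................................................
......................................................................
......................................................................
......................................................................
......................................................................
-0.1 [21.2 22.7] [35.4 34.3]
0 [23.5 19.7] [37.7 31.9]
0.1 [25.9 16.6] [40.  29.2]
0.2 [28.2 13.4] [42.2 26.4]
```

Standing upright. I'll retract straight up and check again.

Emit:
{"op": "drive_tool", "data": {
  "rows": [
    {"x": 0,"y": 0,"z": -0.02,"spin": 0,"fingers": 0.8},
    {"x": 0,"y": 0,"z": -0.05,"spin": 0,"fingers": 0.8},
    {"x": 0,"y": 0,"z": -0.09,"spin": 0,"fingers": 0.8},
    {"x": 0,"y": 0,"z": -0.13,"spin": 0,"fingers": 0.8},
    {"x": 0,"y": 0,"z": -0.16,"spin": 0,"fingers": 0.8},
    {"x": 0,"y": 0,"z": -0.16,"spin": 0,"fingers": 0.8},
    {"x": 0,"y": 0,"z": -0.16,"spin": 0,"fingers": 0.8}
  ]
}}

```text
time_s: 21.05
tcp_pos: [0.4204, 0.1015, 0.312]
eef_rot: [180.0, 0.0, -88.5]
contact_force: [0.5, 0.2, 0.4]
gripper_width: 0.0785
gripper_force: 0.0
```

```bash
python3 edge.py 3 | sed -n '1p;12,36p'; python3 - <<'E'
import cv2,numpy as np
a=cv2.imread("pics/scene0.png").astype(int);b=cv2.imread("pics/scene_b.png").astype(int);c=cv2.imread("pics/x3.png").astype(int)
for n,(x,y) in dict(bowl=(231,255),jar=(233,297),mill=(241,183),shaker=(256,172),oil=(184,285)).items():
    print(n,np.abs(c-a)[y-15:y+15,x-15:x+15].mean().round(1))
print("paddle",np.abs(c-b)[152:170,315:335].mean())
E
```

```text
[0.4204 0.1015 0.312 ] [-0.025  0.113 -0.002] [0.5 0.2 0.4]
........................###############...............................
........................###############...............................
........................################..............................
........................################..............................
........................###############...............................
........................###############...............................
........................###############...............................
........................###############...............................
........................###############...............................
........................###############...............................
........................###############...............................
........................###############...............................
........................###############...............................
........................##.############...............................
........................##....#########...............................
........................###.....#######...............................
........................####....#######...............................
.........................##############...............................
.........................#############................................
.........................#############................................
..........................###########.................................
..........................##########..................................
............................#######...................................
......................................................................
......................................................................
bowl 0.6
jar 0.6
mill 6.4
shaker 42.8
oil 0.5
paddle 23.074074074074073
```

```bash
python3 -c "
from plant import r;print(r.close_job())"
```

```text
the job is handed in; nothing more can be done
None
```

The job is handed in at about 21 s: I pressed the paddle to its stop at about 10 N for over a second and stood the vinegar bottle upright and released on the coaster, with the cradle still tipped when last in view and no bystander touched; the arm hid the shaker and the paddle in the final image check.

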